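# Clip a snap hook onto the lifting eye of a concrete casting

## Robot

A 7-joint arm with a two-finger parallel gripper is mounted at the origin on the work surface. World frame = base frame: x ahead of the robot, y to its left, z up, the work surface at z = 0. Lengths are in m, angles in degrees, forces in N, time in s.
With the tool pointing down it reaches from about 0.425 to 0.875 m from the base axis. Payload 4.7 kg.
Tool frame: the origin (TCP) lies midway between the tips of the shut fingers; the grasp point (between the pads) lies 19 mm behind it; z points along the fingers, y is the direction in which the jaws open and shut (so a half turn about z gives the same grasp; the last joint's range is limited). The gripper opens to 87 mm and grips with 3 to 60 N. Pads are 19 mm wide; open, the fingers measure 117 mm over their backs; the gripper's body (75 mm by 190 mm) begins 51 mm behind the grasp point.
Start: joints at [-70.239, 18.392, -4.016, 83.108, 1.295, 78.541, -3.26], TCP at [0.211, 0.615, 0.223] pointing down, gripper open.
Joint ranges: [-163.93, 163.93], [-17.29, 119.83], [-79.2, 71.16], [3.27, 140.29], [-89.18, 269.18], [5.43, 117.66], [-154.24, 154.24]. Speed limits (degrees/s): [147.25, 147.25, 180, 180, 180, 180, 180].

## Interface

Orientations are given as [roll, pitch, yaw] about the fixed x, y, z axes, in that order (R = Rz(yaw) Ry(pitch) Rx(roll)).
In Python, from cell import env gives the robot as it stands. The module is installed in compiled form; this text tells all that it offers.
- The arm moves only by the tool servo_tool, never from a script. Its argument "plan" is a list of rows, each a list of 3 entries, a list of its own where there are three numbers: the opening, from 0 (shut) to 1 (fully open), then the shift along the tool's x, y, z in cm, then the turn, a rotation vector about the tool's x, y, z in degrees. A call has 1 to 20 rows; each row shifts and turns the pose as measured when the row begins, along the tool's axes as they then stand; what a row does not reach is not made up. A row lasts 1/12 s, in which the tool goes at most 41.7 mm and 7.16 degrees, less where a joint would pass 70% of its speed; a pose out of reach is approached as far as the arm can. A call is refused whole if a number of a shift passes 4.17 or a number of a turn 7.16, either way. A call with a gripper value outside its range is refused whole. The fingers move at their own pace and stop on an object; "force" is the grip in N (left out, the last holds). Time passes only in rows, so rows that do not move let the fingers close. It gives the time, the measured TCP pose, the force and the opening at its end, in the units of the state.
- env.get_obs(): the state, without advancing time (a new reading comes with each control period).
- env.read_camera(name): name is "scene" or "side" or "wrist"; returns a dict with "image" (400x640x3 uint8, blue, green, red), "fx", "fy", "cx", "cy" (pixels), "k1" (the pictures are not rectified: a ray, as slopes to the right and down, at radius r is drawn at 1 + k1 r^2 times it, then the intrinsics apply), "rvec" (rotation vector, rad) and "tvec" (3), from world to camera coordinates, as OpenCV has them; the wrist camera has in their place "T_tool_cam" (4x4, takes a point from camera to tool coordinates, whose origin is the TCP and whose axes are the flange's). Camera axes: x right, y down, z forward; pixel columns grow to the right and rows downward; lengths in m; the calibration is good to about 2 mm. A picture is of the moment at which its call begins: read the wrist's pose just before it. There is no depth.
- env.sign_off(): hands the job in, once; it reports no verdict.
The state is a dict: "time_s": time; "qpos": joint angles; "joint_velocities": joint speeds; "effort": joint torques, N m; "tool_pos": TCP position; "tool_rot": TCP orientation; "force": force on the tool from outside, world axes, zero at the start; "wrist_torque": the same for the moment, N m; "grip_width": finger opening in m.
Only numpy, scipy, OpenCV 4.12 (cv2) and the standard library are available. Lean on these libraries where they do the work, as an engineer would, in place of code of your own. Each camera call takes 0.05 s, during which the arm holds its last target. There are 200 camera calls.

## Task

Make the concrete casting ready for the hoist: take the steel snap hook (the one with the sprung gate) from the bench and clip it round either upright side of the casting's lifting eye, by pressing its gate against the eye and working the eye in until the gate snaps shut behind it. Still holding the hook, draw it back lengthwise so that the eye seats in the bow at its nose end, and keep a steady pull of about 15 N for a good second to prove that it holds; then let go and leave it resting there, shut on the eye. Work gently, never pressing or pulling the hook on the eye with more than 25 N, and leave the other things on the bench where they are.

Things in the scene. Friction and masses are not known exactly. Their poses are not given: they have to be found in the camera images.
- snaphook: Plain steel snap hook (carabiner), 0.2 to 0.35 kg, lying flat: a closed oblong loop with straight sides and round ends, 120 mm long (x -62 to +58), 64 mm wide (y -32 to +32), 12 mm thick. Origin at its middle, on its underside; z up, x along it to the nose end (the bow), y across it to the gate side. Inside the loop is open: x -50 to +46, y -20 to +20, ends of radius 20.
- snaphook_mid (a point): Centre of the snap hook, half-way up (6 mm above its underside), same axes as the hook.
- spine (a point): Good place to grip: on the spine's centre line at hook x -20, y -26, half-way up. The spine is the straight 12 mm square bar at y -26 from x -31 to +29, opposite the gate; gripped from above across y, one finger goes inside the loop (41 mm free there). Nearer the nose a finger would be in the way of the eye and gate.
- gate (a joint): Angle of the hook's sprung gate, rad: 0 shut, grows as pressed inward (free end towards the spine, -y), hard stop at 0.75. A 9 mm round bar, pivoted at hook x -22, y +26, free end at x +18, y +26 when shut. Beside it is the fixed hooked nose, x +22 to +29, y +17.5 to +31. A strong spring shuts it: 30 mm from the pivot it takes about 7 N to start and 14 N at the stop.
- gate_tip (a point): Free end of the gate's bar, on its centre line. To clip: press the gate on the eye's upright bar at hook x about +12 (first touch at bar centre y +36.5) until the force runs up at the gate's stop (bar centre then at y about +9; it must be under +11.5 to clear the nose), then, still pressing, draw the hook towards its tail: the bar slides off this end, behind the nose, and the gate shuts.
- bow (a point): Where the eye's bar centre lies when seated in the bow: hook x +40, y 0, half-way up.
- casting: Heavy concrete sculpture base that does not move: stepped block on two battens, 230 x 210 mm at the foot, upper step 190 (its x) x 180 mm (its y), top face 120 mm above the bench. Origin at the bench, under its middle; z up.
- lifting_eye: Rigid steel lifting eye (ring bolt) fixed in the middle of the casting's top: upright ring, 54 mm outside, 30 mm hole, 12 mm round bar, on a 30 mm collar 6 mm high. Origin at the ring's foot on the casting's top face; z up, the ring lies in the y-z plane, x goes through its hole.
- eye_mid (a point): Centre of the eye's hole, 26 mm above the casting's top; axes as the lifting eye.
- eye_a (a point): Middle of the bar at the ring's +y side, 21 mm from eye_mid; the bar runs upright here.
- eye_b (a point): Middle of the bar at the ring's -y side, 21 mm from eye_mid; the bar runs upright here.
- shackle: Steel bow shackle lying on the bench (no gate, a straight pin across its ends), 71 x 66 mm, to be left alone. Origin near its middle, underside.
- s_hook: Thin open steel S-hook lying on the bench, 88 mm long, to be left alone. Origin at its middle, underside.
- pigment_jar: Low blue pigment jar with a white lid, 72 mm across, 55 mm high, to be left alone. Origin at the middle of its underside.
Things that resemble listed ones, but are neither listed nor needed, are in the scene too. Leave any brown or purple look-alike of the snaphook alone.

How it is judged:
By the outcome, as a careful person would: the job done as asked, in the order asked, and still so for the second after the job is handed in, with the robot touching nothing.
It also fails if it takes over 58 s, if anything falls off the work surface, if the arm or the gripper's body presses on something with over 40 N, if the wrist force passes 120 N, or if a joint passes its speed limit or range.

## Working session

There is one attempt and no reset: what is moved stays moved. The work goes in short steps, Python scripts to look and compute and a tool call to move; the robot and the scene stay as the last step left them, time stands still between calls to the robot, and variables do not carry over. Pictures are saved under pics/ and viewed, about 8 in all and at most 12, crops included, and the job is handed in when it is done.

Besides the shell and the picture viewer there is one more tool, called after "Request:" in YAML: its name, and indented under it one key for each argument. servo_tool: Moves the arm, as the interface text tells. Its arguments: {"type":"object","properties":{"plan":{"type":"array"},"force":{"type":"number"}},"required":["plan"]}

```bash
mkdir -p pics
cat > h.py <<'E'
import numpy as np, cv2
from cell import env
from scipy.spatial.transform import Rotation as R
def cam(n):
    o=env.get_obs(); c=env.read_camera(n)
    if n=='wrist':
        T=np.eye(4); T[:3,:3]=R.from_euler('xyz',o['tool_rot'],degrees=True).as_matrix(); T[:3,3]=o['tool_pos']
        M=T@np.array(c['T_tool_cam']); c['Rc']=M[:3,:3]; c['o']=M[:3,3]
    else:
        r=R.from_rotvec(np.ravel(c['rvec'])).as_matrix(); c['Rc']=r.T; c['o']=-r.T@np.ravel(c['tvec'])
    return c
def rays(c,p):
    p=np.atleast_2d(np.float64(p)); K=np.array([[c['fx'],0,c['cx']],[0,c['fy'],c['cy']],[0,0,1]])
    u=cv2.undistortPointsIter(p[:,None],K,np.array([c['k1'],0,0,0.]),None,None,(3,50,1e-10))[:,0]
    return np.c_[u,np.ones(len(u))]@c['Rc'].T
def onz(c,p,z):
    d=rays(c,p); return c['o']+d*((z-c['o'][2])/d[:,2])[:,None]
def tri(c1,p1,c2,p2):
    a=rays(c1,p1)[0]; b=rays(c2,p2)[0]
    s=np.linalg.lstsq(np.c_[a,-b],c2['o']-c1['o'],rcond=None)[0]
    A=c1['o']+a*s[0];B=c2['o']+b*s[1]; return (A+B)/2,np.linalg.norm(A-B)
def proj(c,P):
    P=(np.atleast_2d(P)-c['o'])@c['Rc']; u=P[:,:2]/P[:,2:]; u=u*(1+c['k1']*(u**2).sum(1,keepdims=True))
    return u*[c['fx'],c['fy']]+[c['cx'],c['cy']]
E
python3 - <<'E'
from h import *
a=cam('scene');b=cam('side');w=cam('wrist')
for n,c in zip('abw',(a,b,w)): cv2.imwrite(f'pics/{n}0.png',c['image']); print(c['o'],c['Rc'][:,2],c['fx'],c['k1'])
print(env.get_obs())
E
```

```text
[ 0.96411351 -0.43254696  1.03932545] [-0.41046847  0.36284196 -0.83657716] 481.883406310226 0.021379947285215244
[0.46239914 0.69950657 0.67805123] [ 0.05211158 -0.79027875 -0.61052754] 368.4431159208288 0.00487286108418635
[0.13589964 0.63926037 0.38213447] [ 0.26896071 -0.09448439 -0.95850552] 332.38901548339464 -0.038709048282875205
{'time_s': 0.15, 'qpos': array([-70.2372488 ,  18.42846025,  -4.01732197,  83.15700743,
         1.29642587,  78.53864596,  -3.25919626]), 'joint_velocities': array([-0.02858284, -0.10843512, -0.05788269, -0.23590959,  0.01334464,
       -0.05992954,  0.09133989]), 'effort': array([ 3.97550693e-04, -4.91795433e+01, -4.04200936e-01, -3.12872207e+01,
       -6.37570932e-02,  4.05020092e-02,  1.06433404e-04]), 'tool_pos': array([0.21104279, 0.61437458, 0.22173867]), 'tool_rot': array([-1.79921184e+02,  5.68253274e-03,  1.61049393e+02]), 'force': array([ 0.20989594, -0.92985276,  0.13086354]), 'wrist_torque': array([-0.03328205, -0.00944093, -0.00012796]), 'grip_width': 0.08660135800662472}
```

View pics/a0.png

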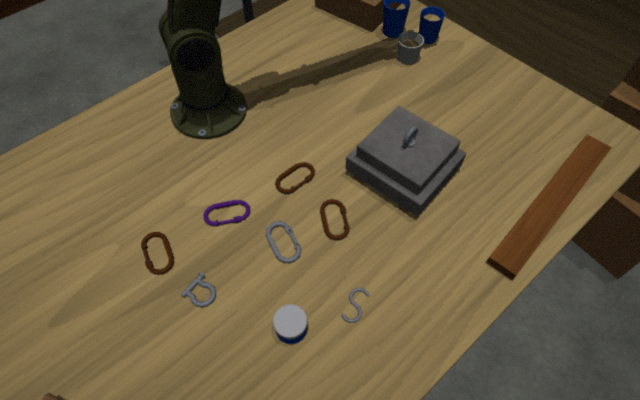

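View pics/b0.png

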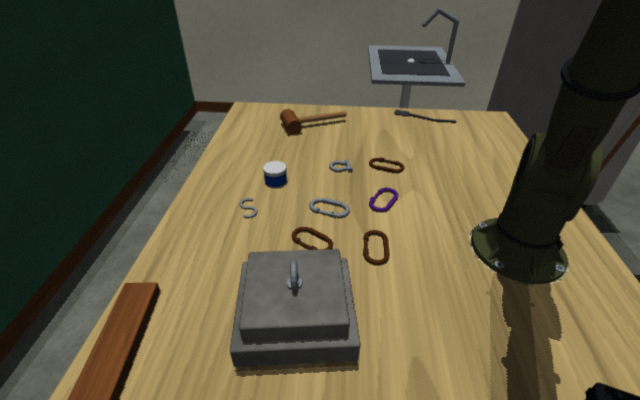

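The scene view shows the grey snap hook at about (283,242), with brown look-alikes around it, and the casting's eye at (410,138). In the side view the hook is at (329,208) and the eye at (294,275).

Run:
```python
from h import *
a=cam('scene');b=cam('side')
def crop(c,x,y,w,h,s): return cv2.resize(c['image'][y:y+h,x:x+w],None,fx=s,fy=s,interpolation=cv2.INTER_CUBIC)
top=np.hstack([crop(a,255,212,60,60,6),crop(a,380,110,60,60,6)])
bot=np.hstack([crop(b,300,190,60,40,6),crop(b,264,245,60,40,6)])
cv2.imwrite('pics/c1.png',np.vstack([top,bot]))
for c,(x,y,w,h) in ((a,(255,212,60,60)),(b,(300,190,60,40))):
    im=c['image'][y:y+h,x:x+w]; hs=cv2.cvtColor(im,cv2.COLOR_BGR2HSV)
    m=(hs[...,1]<70).astype(np.uint8)
    k,l,st,ce=cv2.connectedComponentsWithStats(m); i=1+np.argmax(st[1:,4])
    cn=max(cv2.findContours((l==i).astype(np.uint8),0,1)[0],key=cv2.contourArea)
    hull=onz(c,cn[:,0]+[x,y],0.006)[:,:2]
    r=cv2.minAreaRect((hull*1000).astype(np.float32)); bx=cv2.boxPoints(r)
    print(st[i],r,bx)
```

```text
[ 11   9  35  42 539] ((486.93792724609375, -122.77108764648438), (66.45136260986328, 119.97625732421875), 74.20149230957031) [[ 420.16998 -138.40959]
 [ 535.6142  -171.07375]
 [ 553.7059  -107.13258]
 [ 438.26166  -74.46843]]
[  9   8  41  20 381] ((485.0438232421875, -123.64556121826172), (75.0716323852539, 118.6194839477539), 70.1243896484375) [[ 416.50558  -138.78139 ]
 [ 528.05927  -179.10956 ]
 [ 553.58203  -108.509735]
 [ 442.02838   -68.181564]]
```

View pics/c1.png

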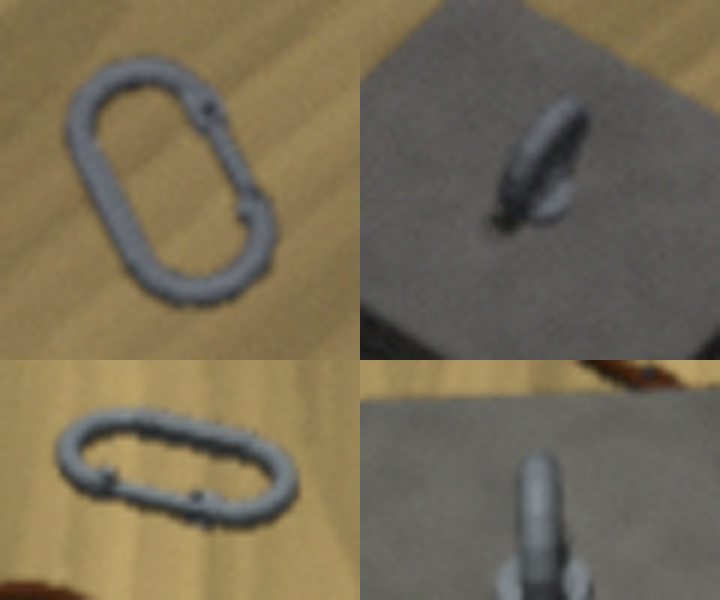

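The crops show the gate on the right (+y world) side of the hook. The hook is lying flat and can't be flipped, so the nose is at its +x end, at a yaw of about -17°. The ring is seen nearly edge-on from the side camera, so its plane is close to world y-z. Next I'll get the casting pose coarsely, then plan the route.

```bash
cat >> h.py <<'E'
def go(p,yaw):
    o=env.get_obs(); r=R.from_euler('xyz',o['tool_rot'],degrees=True)
    print('at',np.round(o['tool_pos'],4),np.round(o['tool_rot'],2),'t',round(o['time_s'],2),'w',round(o['grip_width'],4),'F',np.round(o['force'],1))
    g=R.from_euler('xyz',[180,0,yaw],degrees=True)
    print('shift cm',np.round(r.inv().apply(np.array(p)-o['tool_pos'])*100,2),'turn',np.round((r.inv()*g).as_rotvec(degrees=True),1))
E
python3 - <<'E'
from h import *
a=cam('scene');b=cam('side')
print('corners scene',onz(a,[[401,108],[460,148],[418,188],[357,150]],.12).round(4))
print('corners side',onz(b,[[246,252],[341,250],[348,338],[242,338]],.12).round(4))
print('ring top', tri(a,(415.5,127.5),b,(294,261)))
print('side ring axis at z .146,.172', onz(b,[[294,275],[294,262]],.16))
for p in ([.46,.16,.30],[.48,-.12,.2]): go(p,180)
E
```

```text
corners scene [[0.446  0.3216 0.12  ]
 [0.6341 0.328  0.12  ]
 [0.644  0.1628 0.12  ]
 [0.4683 0.1386 0.12  ]]
corners side [[0.6455 0.1781 0.12  ]
 [0.4496 0.1567 0.12  ]
 [0.4333 0.3565 0.12  ]
 [0.6079 0.37   0.12  ]]
ring top (array([0.53965975, 0.2507071 , 0.17876839]), np.float64(0.010528231162610943))
side ring axis at z .146,.172 [[0.53348728 0.26447928 0.16      ]
 [0.53735562 0.23356415 0.16      ]]
at [0.2111 0.6146 0.2223] [-179.98    0.    161.05] t 0.35 w 0.0872 F [-0.2  0.2  0.5]
shift cm [-38.31 -34.92  -7.75] turn [ -0.  -0. -19.]
at [0.2111 0.6146 0.2223] [-179.98    0.    161.05] t 0.35 w 0.0872 F [-0.2  0.2  0.5]
shift cm [-49.29 -60.75   2.26] turn [ -0.  -0. -19.]
```

Request:
servo_tool:
  plan:
    - [1, [-1.5, -0.9, -0.5], [0, 0, 0]]
    - [1, [-2.6, -1.55, -0.5], [0, 0, 0]]
    - [1, [-2.6, -1.55, -0.5], [0, 0, 0]]
    - [1, [-2.6, -1.55, -0.5], [0, 0, 0]]
    - [1, [-2.6, -1.55, -0.5], [0, 0, 0]]
    - [1, [-2.6, -1.55, -0.5], [0, 0, 0]]
    - [1, [-2.6, -1.55, -0.5], [0, 0, 0]]
    - [1, [-2.6, -1.55, -0.5], [0, 0, 0]]
    - [1, [-2.6, -1.55, -0.5], [0, 0, 0]]
    - [1, [-2.6, -1.55, -0.5], [0, 0, 0]]
    - [1, [-2.6, -1.55, -0.5], [0, 0, 0]]
    - [1, [-2.6, -1.55, -0.5], [0, 0, 0]]
    - [1, [-2.6, -1.55, -0.5], [0, 0, 0]]
    - [1, [-2.6, -1.55, -0.5], [0, 0, 0]]
    - [1, [-2.6, -1.55, -0.5], [0, 0, 0]]
    - [1, [-2.6, -1.55, -0.5], [0, 0, 0]]
    - [1, [-1.5, -0.9, -0.3], [0, 0, 0]]
    - [1, [0, 0, 0], [0, 0, 0]]

```text
time_s: 1.85
tool_pos: [0.5396, 0.225, 0.3075]
tool_rot: [180.0, 0.0, 161.5]
force: [0.3, -1.3, -0.4]
grip_width: 0.0866
```

Run:
```python
from h import *
import pickle
w=cam('wrist'); pickle.dump(w,open('w1.pkl','wb'))
cv2.imwrite('pics/w1.png',w['image']); go([.487,-.123,.20],163)
print(proj(w,[[.54,.25,.12],[.54,.25,.173]]))
```

```text
at [0.5385 0.2264 0.3073] [ 1.7995e+02 -4.0000e-02  1.6154e+02] t 1.9 w 0.0871 F [-0.1 -0.8 -0.4]
shift cm [ -6.18 -34.78  10.69] turn [ 0.1 -0.  -1.5]
[[342.47587345 168.44051723]
 [346.41798105 180.18944975]]
```

View pics/w1.png

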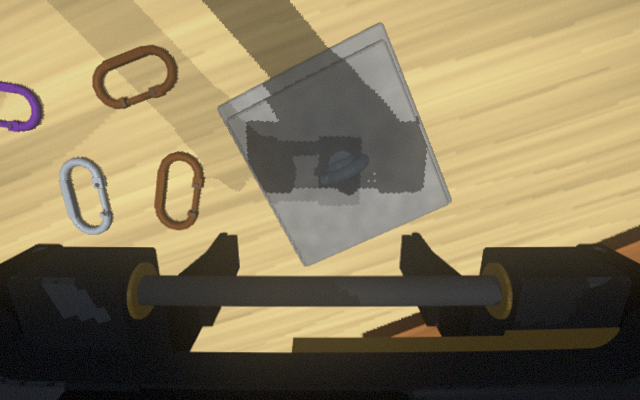

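The wrist view shows the casting with its top corners near (384,40), (451,200), (305,265) and (228,118). The eye is in shadow at (342,166), and the steel hook is at (86,195).

Run:
```python
from h import *
import pickle
w=pickle.load(open('w1.pkl','rb'));im=w['image']
g=(255*(im/255.)**.5).astype(np.uint8)
A=cv2.resize(g[130:200,300:385],None,fx=5,fy=5,interpolation=cv2.INTER_CUBIC)
B=cv2.resize(g[15:275,210:460],None,fx=1.4,fy=1.4,interpolation=cv2.INTER_CUBIC)
H=np.zeros((max(A.shape[0],B.shape[0]),A.shape[1]+B.shape[1],3),np.uint8);H[:A.shape[0],:A.shape[1]]=A;H[:B.shape[0],A.shape[1]:]=B
print(H.shape);cv2.imwrite('pics/w1c.png',H)
```

```text
(364, 775, 3)
```

View pics/w1c.png

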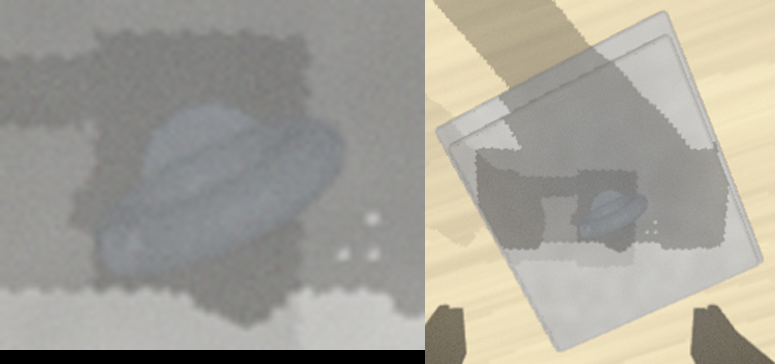

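Run:
```python
from h import *
import pickle
w=pickle.load(open('w1.pkl','rb'))
e=onz(w,[[319.6,179.6],[368.6,160.4]],.146)[:,:2]; d=e[1]-e[0]
print('eye',e,e.mean(0),np.linalg.norm(d),np.degrees(np.arctan2(d[1],d[0])))
q=onz(w,[[386.4,40.7],[226.4,122],[306.4,265],[445.7,202]],.12)[:,:2]
print(q,q.mean(0)); n=np.roll(q,-1,0)-q; print(np.hypot(*n.T),np.degrees(np.arctan2(n[:,1],n[:,0])))
im=w['image'][140:250,45:125]; m=(cv2.cvtColor(im,cv2.COLOR_BGR2HSV)[...,1]<60).astype(np.uint8)
k,l,st,ce=cv2.connectedComponentsWithStats(m); i=1+np.argmax(st[1:,4])
cn=max(cv2.findContours((l==i).astype(np.uint8),0,1)[0],key=cv2.contourArea)
P=onz(w,cn[:,0]+[45,140],.006)[:,:2]*1000; print(st[i],cv2.minAreaRect(P.astype(np.float32)))
```

```text
eye [[0.53786707 0.22495312]
 [0.53482062 0.27662459]] [0.53634384 0.25078885] 0.05176119304950995 93.3741490962249
[[0.4334171  0.32819234]
 [0.45552307 0.15154322]
 [0.63579301 0.17592799]
 [0.61213079 0.34689283]] [0.53421599 0.25063909]
[0.17802692 0.18191171 0.17259454 0.17968943] [ -82.86705591    7.70353265   97.87990488 -174.02634445]
[  14   18   53   77 1724] ((484.4203186035156, -122.39231872558594), (71.63226318359375, 117.3692398071289), 71.802734375)
```

Request:
servo_tool:
  plan:
    - [0.4, [-0.2, -1.5, 0.5], [0, 0, 0]]
    - [0.4, [-0.3, -2.6, 1.3], [0, 0, 0]]
    - [0.4, [-0.3, -2.6, 1.3], [0, 0, 0]]
    - [0.4, [-0.3, -2.6, 1.3], [0, 0, 0]]
    - [0.4, [-0.3, -2.6, 1.3], [0, 0, 0]]
    - [0.4, [-0.3, -2.6, 1.3], [0, 0, 0]]
    - [0.4, [-0.3, -2.6, 1.3], [0, 0, 0]]
    - [0.4, [-0.3, -2.6, 1.3], [0, 0, 0]]
    - [0.4, [-0.3, -2.6, 1.3], [0, 0, 0]]
    - [0.4, [-0.3, -2.6, 1.3], [0, 0, 0]]
    - [0.4, [-0.3, -2.6, 1.3], [0, 0, 0]]
    - [0.4, [-0.3, -2.6, 1.3], [0, 0, 0]]
    - [0.4, [-0.3, -2.6, 1.3], [0, 0, -0.7]]
    - [0.4, [-0.3, -2.6, 1.3], [0, 0, -0.7]]
    - [0.4, [-0.3, -2.2, 1.0], [0, 0, 0]]
    - [0.4, [0, 0, 0], [0, 0, 0]]

```text
time_s: 3.23
tool_pos: [0.4572, -0.1244, 0.1086]
tool_rot: [178.9, -0.5, 165.7]
force: [-1.0, 0.5, 0.2]
grip_width: 0.0348
```

Run:
```python
from h import *
import pickle
w=cam('wrist'); pickle.dump(w,open('w2.pkl','wb'))
cv2.imwrite('pics/w2.png',w['image']); go([.4598,-.1415,.05],163)
Rz=R.from_euler('z',-17,degrees=True).as_matrix()
for p in ([-62,0],[58,0],[0,32],[0,-32],[-20,-26],[22,26]): print(p,proj(w,Rz@np.array([*p,6])/1000+[.4865,-.1225,0]).round(0))
```

```text
at [ 0.4579 -0.122   0.1092] [178.84  -0.44 165.81] t 3.28 w 0.035 F [-0.1 -0.3  0.2]
shift cm [-0.7  -1.97  5.88] turn [ 1.1 -0.5  2.8]
[-62, 0] [[333. 158.]]
[58, 0] [[325. 290.]]
[0, 32] [[366. 232.]]
[0, -32] [[291. 229.]]
[-20, -26] [[299. 207.]]
[22, 26] [[357. 255.]]
```

View pics/w2.png

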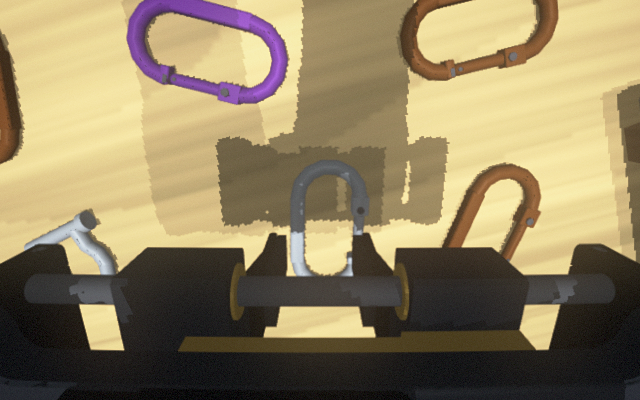

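The wrist view shows the hook at x 291–368, with its top at y 160, which matches the projected model. The jaws need to shift about 2 cm onto the spine.

Request:
servo_tool:
  plan:
    - [0.4, [-0.35, -1.0, 1.5], [0.55, -0.25, 1.4]]
    - [0.4, [-0.35, -1.0, 1.5], [0.55, -0.25, 1.4]]
    - [0.4, [0, 0, 1.5], [0, 0, 0]]
    - [0.4, [0, 0, 0.5], [0, 0, 0]]
    - [0.4, [0, 0, 0], [0, 0, 0]]

```text
time_s: 3.7
tool_pos: [0.4641, -0.1318, 0.0594]
tool_rot: [179.6, 0.3, 163.6]
force: [0.1, -0.9, 0.2]
grip_width: 0.0347
```

Run:
```python
from h import *
go([.4598,-.1415,.003],163)
```

```text
at [ 0.4641 -0.1318  0.0594] [179.57   0.26 163.61] t 3.7 w 0.0347 F [ 0.1 -0.9  0.2]
shift cm [ 0.16 -1.1   5.63] turn [0.4 0.3 0.6]
```

Request:
servo_tool:
  plan:
    - [0.4, [0.15, -0.6, 0], [0.4, 0.3, 0.5]]
    - [0.4, [0, -0.6, 0.3], [0, 0, 0]]
    - [0.4, [0, 0, 1.0], [0, 0, 0]]
    - [0.4, [0, 0, 1.0], [0, 0, 0]]
    - [0.4, [0, 0, 1.0], [0, 0, 0]]
    - [0.4, [0, 0, 0], [0, 0, 0]]

```text
time_s: 4.2
tool_pos: [0.4623, -0.1399, 0.0266]
tool_rot: [179.8, 0.2, 163.4]
force: [-0.2, 0.3, -0.3]
grip_width: 0.0349
```

Run:
```python
from h import *
go([.4598,-.1415,.003],163)
```

```text
at [ 0.4623 -0.1399  0.0266] [179.79   0.23 163.42] t 4.2 w 0.0349 F [-0.2  0.3 -0.3]
shift cm [ 0.2  -0.23  2.36] turn [0.2 0.2 0.4]
```

Request:
servo_tool:
  plan:
    - [0.4, [0.2, -0.25, 0.6], [0.2, 0.2, 0.3]]
    - [0.4, [0, 0, 0.8], [0, 0, 0]]
    - [0.4, [0, 0, 0.6], [0, 0, 0]]
    - [0.4, [0, 0, 0.3], [0, 0, 0]]
    - [0.4, [0, 0, 0], [0, 0, 0]]

```text
time_s: 4.62
tool_pos: [0.459, -0.1422, 0.0004]
tool_rot: [-179.9, -0.1, 163.0]
force: [-0.3, 0.8, 5.6]
grip_width: 0.0351
```

Run:
```python
from h import *
go([.4598,-.1415,.003],163)
```

```text
at [ 4.590e-01 -1.422e-01  4.000e-04] [-1.7995e+02 -7.0000e-02  1.6304e+02] t 4.62 w 0.0351 F [-0.3  0.8  5.6]
shift cm [-0.05  0.09 -0.26] turn [-0.1 -0.1  0. ]
```

Request:
servo_tool:
  plan:
    - [0.4, [0, 0, -0.2], [0, 0, 0]]
    - [0, [0, 0, 0], [0, 0, 0]]
    - [0, [0, 0, 0], [0, 0, 0]]
    - [0, [0, 0, 0], [0, 0, 0]]
    - [0, [0, 0, 0], [0, 0, 0]]
    - [0, [0, 0, 0], [0, 0, 0]]
    - [0, [0, 0, 0], [0, 0, 0]]
    - [0, [0, 0, 0], [0, 0, 0]]
  force: 60

```text
time_s: 5.28
tool_pos: [0.4596, -0.1422, 0.0031]
tool_rot: [-180.0, 0.0, 163.0]
force: [0.0, -0.2, -1.7]
grip_width: 0.0111
```

Request:
servo_tool:
  plan:
    - [0, [0, 0, -0.5], [0, 0, 0]]
    - [0, [0, 0, -1.0], [0, 0, 0]]
    - [0, [0, 0, -1.5], [0, 0, 0]]
    - [0, [0, 0, -1.5], [0, 0, 0]]
    - [0, [0, 0, -1.5], [0, 0, 0]]
    - [0, [0, 0, -1.5], [0, 0, 0]]
    - [0, [0, 0, -1.5], [0, 0, 0]]
    - [0, [0, 0, -1.5], [0, 0, 0]]
    - [0, [0, 0, -1.5], [0, 0, 0]]
    - [0, [0, 0, -1.5], [0, 0, 0]]
    - [0, [0, 0, -1.5], [0, 0, 0]]
    - [0, [0, 0, -1.5], [0, 0, 0]]
    - [0, [0, 0, -1.0], [0, 0, 0]]
    - [0, [0, 0, -0.5], [0, 0, 0]]
    - [0, [0, 0, 0], [0, 0, 0]]
    - [0, [0, 0, 0], [0, 0, 0]]

```text
time_s: 6.62
tool_pos: [0.4502, -0.1434, 0.1943]
tool_rot: [-179.8, -0.8, 162.8]
force: [-0.3, 0.5, -3.5]
grip_width: 0.0111
```

Run:
```python
from h import *
import pickle
w=cam('wrist'); pickle.dump(w,open('w3.pkl','wb'))
cv2.imwrite('pics/w3.png',cv2.resize((255*(w['image'][130:310,240:420]/255.)**.6).astype(np.uint8),None,fx=3.3,fy=3.3,interpolation=cv2.INTER_CUBIC))
o=env.get_obs(); Rz=R.from_euler('z',o['tool_rot'][2]-180,degrees=True).as_matrix()
c=o['tool_pos']+[0,0,.003]-Rz@[-.020,-.026,0]
for p in ([-62,0],[58,0],[0,32],[0,-32],[-20,-26],[22,26],[-50,0],[-22,26]): print(p,proj(w,Rz@np.array([*p,0])/1000+c).round(0), ((proj(w,Rz@np.array([*p,0])/1000+c)-[240,130])*3.3).round())
go([.50,.12,.2],186.5)
```

```text
[-62, 0] [[374. 177.]] [[444. 156.]]
[58, 0] [[365. 376.]] [[412. 810.]]
[0, 32] [[428. 289.]] [[621. 526.]]
[0, -32] [[310. 290.]] [[231. 527.]]
[-20, -26] [[321. 256.]] [[268. 416.]]
[22, 26] [[414. 324.]] [[573. 640.]]
[-50, 0] [[373. 201.]] [[440. 234.]]
[-22, 26] [[421. 252.]] [[596. 404.]]
at [ 0.4501 -0.1433  0.194 ] [-179.74   -0.84  162.77] t 6.67 w 0.0115 F [-0.3  0.7 -3.5]
shift cm [ 3.05 26.63 -0.67] turn [ -0.1  -0.9 -23.7]
```

View pics/w3.png

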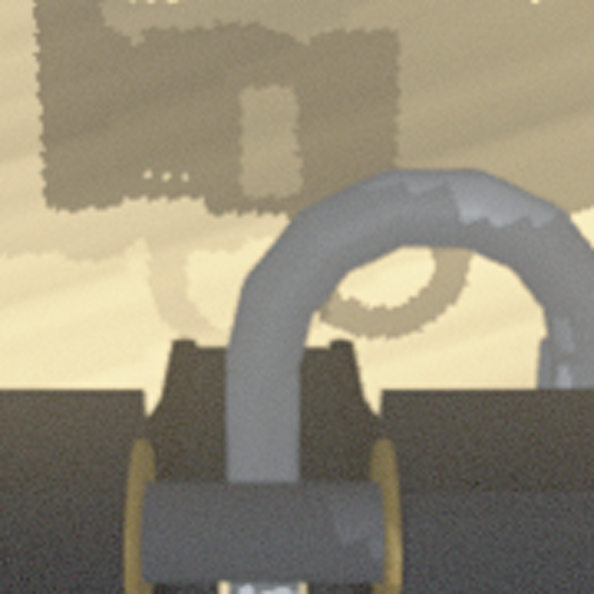

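The tail arc shows at the top and the spine at x 228–302 in the crop, as predicted. The tail end sits about 2 mm towards the nose, so the grip is at hook x≈-22.

Request:
servo_tool:
  plan:
    - [0, [0.3, 0.6, 0], [0, -0.2, -4]]
    - [0, [0.3, 1.5, 0], [0, -0.2, -4]]
    - [0, [0.3, 2.0, 0], [0, -0.2, -4]]
    - [0, [0.3, 2.0, 0], [0, -0.2, -4]]
    - [0, [0, 2.0, 0], [0, 0, -4]]
    - [0, [0, 2.0, 0], [0, 0, -3]]
    - [0, [0, 2.0, 0], [0, 0, -0.7]]
    - [0, [-0.4, 2.0, 0], [0, 0, 0]]
    - [0, [-0.4, 2.0, 0], [0, 0, 0]]
    - [0, [-0.4, 2.0, 0], [0, 0, 0]]
    - [0, [-0.4, 2.0, 0], [0, 0, 0]]
    - [0, [-0.4, 2.0, 0], [0, 0, 0]]
    - [0, [-0.4, 1.0, 0], [0, 0, 0]]
    - [0, [0, 0, 0], [0, 0, 0]]
    - [0, [0, 0, 0], [0, 0, 0]]

```text
time_s: 7.92
tool_pos: [0.4395, 0.1164, 0.1826]
tool_rot: [-179.8, -1.2, -170.2]
force: [-0.6, -0.8, -2.9]
grip_width: 0.0116
```

Run:
```python
from h import *
go([.513,.146,.2],186.5)
```

```text
at [0.4395 0.1164 0.1826] [-179.83   -1.17 -170.16] t 7.92 w 0.0116 F [-0.6 -0.8 -2.9]
shift cm [-7.71  1.66 -1.91] turn [-0.2 -1.2  3.3]
```

Request:
servo_tool:
  plan:
    - [0, [-0.6, 0.2, -0.6], [0, -0.6, 1.5]]
    - [0, [-1.2, 0.2, -0.6], [0, -0.6, 1.5]]
    - [0, [-1.5, 0.3, -0.5], [0, 0, 0]]
    - [0, [-1.5, 0.3, -0.1], [0, 0, 0]]
    - [0, [-1.5, 0.3, 0], [0, 0, 0]]
    - [0, [-1.0, 0.3, 0], [0, 0, 0]]
    - [0, [-0.4, 0, 0], [0, 0, 0]]
    - [0, [0, 0, 0], [0, 0, 0]]
    - [0, [0, 0, 0], [0, 0, 0]]

```text
time_s: 8.67
tool_pos: [0.5202, 0.133, 0.201]
tool_rot: [-179.5, 0.1, -174.0]
force: [-1.1, 0.8, -4.0]
grip_width: 0.0111
```

Run:
```python
from h import *
go([.513,.146,.143],186.5)
a=cam('scene');b=cam('side')
def crop(c,x,y,w,h,s): return cv2.resize((255*(c['image'][y:y+h,x:x+w]/255.)**.6).astype(np.uint8),None,fx=s,fy=s,interpolation=cv2.INTER_CUBIC)
cv2.imwrite('pics/d1.png',np.hstack([crop(a,350,80,130,130,3),crop(b,230,220,130,130,3)]))
```

```text
at [0.5202 0.133  0.201 ] [-1.7949e+02  1.2000e-01 -1.7399e+02] t 8.67 w 0.0111 F [-1.1  0.8 -4. ]
shift cm [0.59 1.42 5.78] turn [-0.5  0.1 -0.5]
```

View pics/d1.png

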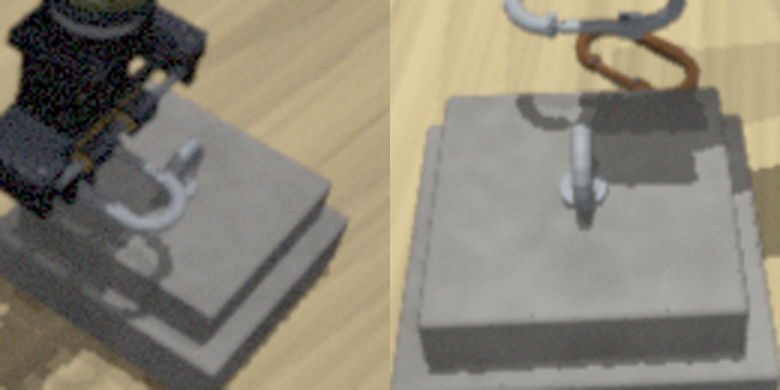

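The scene crop shows the held hook with its nose beside the eye and its gate facing it. In the side crop the ring is at column ~293.5, with the hook behind it. Next is the descent at standoff.

Request:
servo_tool:
  plan:
    - [0, [0.3, 0.2, 1.0], [-0.5, 0, -0.3]]
    - [0, [0.3, 0.2, 1.4], [0, 0, 0]]
    - [0, [0, 0.2, 1.4], [0, 0, 0]]
    - [0, [0, 0, 1.2], [0, 0, 0]]
    - [0, [0, 0, 0.6], [0, 0, 0]]
    - [0, [0, 0, 0], [0, 0, 0]]
    - [0, [0, 0, 0], [0, 0, 0]]

```text
time_s: 9.35
tool_pos: [0.5083, 0.1377, 0.1407]
tool_rot: [179.8, 0.0, -173.6]
force: [0.1, 0.6, -2.8]
grip_width: 0.0114
```

Run:
```python
from h import *
go([.513,.146,.143],186.5)
b=cam('side')
cv2.imwrite('pics/d2.png',cv2.resize((255*(b['image'][215:305,240:340]/255.)**.6).astype(np.uint8),None,fx=6,fy=6,interpolation=cv2.INTER_CUBIC))
o=env.get_obs();Rz=R.from_euler('z',o['tool_rot'][2]-180,degrees=True).as_matrix()
c=o['tool_pos']+[0,0,.003]-Rz@[-.022,-.026,0]
for p in ([-22,26],[18,26],[22,31],[29,31],[58,0],[12,36.5],[12,41]): print(p,((proj(b,Rz@np.array([*p,0])/1000+c)-[240,215])*6).round())
```

```text
at [0.5083 0.1377 0.1407] [ 179.77    0.   -173.61] t 9.35 w 0.0114 F [ 0.1  0.6 -2.8]
shift cm [-0.56  0.77 -0.23] turn [ 0.2  0.  -0.1]
[-22, 26] [[447. 222.]]
[18, 26] [[326. 224.]]
[22, 31] [[313. 236.]]
[29, 31] [[292. 236.]]
[58, 0] [[208. 171.]]
[12, 36.5] [[344. 247.]]
[12, 41] [[344. 258.]]
```

View pics/d2.png

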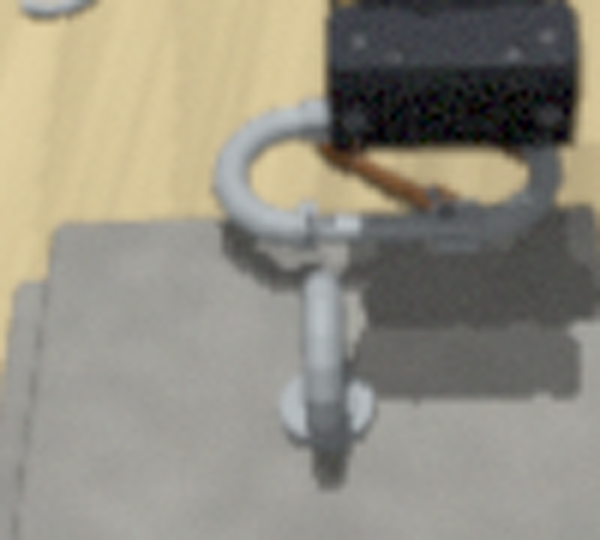

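Run:
```python
from h import *
b=cam('side')
u=R.from_euler('z',6.5,degrees=True).apply([0,1,0])
c=np.array([.5355,.2507,.146])
for n,p in dict(top=c+[0,0,.027],b=c-.021*u,bout=c-.027*u,a=c+.027*u).items(): print(n,((proj(b,p)-[240,215])*6).round())
```

```text
top [[322. 296.]]
b [[325. 303.]]
bout [[325. 289.]]
a [[324. 425.]]
```

In the side crop the ring bar is at x≈323 and the nose lug at 303–320, so the bar currently lines up with hook x≈20–21. I'll shift the hook about 8 mm noseward and approach.

Request:
servo_tool:
  plan:
    - [0, [-0.4, 0.2, -0.1], [0.2, 0, 0]]
    - [0, [-0.4, 0.4, -0.1], [0, 0, 0]]
    - [0, [0, 0.5, 0], [0, 0, 0]]
    - [0, [0, 0.5, 0], [0, 0, 0]]
    - [0, [0, 0.2, 0], [0, 0, 0]]
    - [0, [0, 0, 0], [0, 0, 0]]
    - [0, [0, 0, 0], [0, 0, 0]]

```text
time_s: 10.03
tool_pos: [0.5178, 0.1605, 0.1468]
tool_rot: [179.8, 0.4, -173.5]
force: [-0.0, 0.6, -4.3]
grip_width: 0.0115
```

```bash
cat >> h.py <<'E'
def st(g=-20.,yaw=6.4):
    o=env.get_obs(); d=(np.array([.5379,.2298,.146])-o['tool_pos'])*1000
    r=R.from_euler('z',-yaw,degrees=True); q=r.apply(d)
    print('t',round(o['time_s'],2),'bar in hook',(q[:2]+[g,-26]).round(1),'tcp z',o['tool_pos'][2].round(4),'rot',o['tool_rot'].round(1),'F hook axes',r.apply(o['force']).round(1),'w',o['grip_width'].round(4))
E
python3 -c "
from h import *
st()"
```

```text
Traceback (most recent call last):
  File "h.py", line 33, in st
    print('t',round(o['time_s'],2),'bar in hook',(q[:2]+[g,-26]).round(1),'tcp z',o['tool_pos'][2].round(4),'rot',o['tool_rot'].round(1),'F hook axes',r.apply(o['force']).round(1),'w',o['grip_width'].round(4))
                                                                                                                                                                                        ^^^^^^^^^^^^^^^^^^^^^
AttributeError: 'float' object has no attribute 'round'
```

Request:
servo_tool:
  plan:
    - [0, [0.2, 0, 0.2], [0.1, -0.2, 0]]
    - [0, [0.2, 0, 0.1], [0, 0, 0]]
    - [0, [0, 0, 0], [0, 0, 0]]
    - [0, [0, 0, 0], [0, 0, 0]]

```text
time_s: 10.37
tool_pos: [0.5129, 0.1596, 0.1431]
tool_rot: [180.0, 0.6, -173.6]
force: [0.3, 0.0, -2.7]
grip_width: 0.0112
```

```bash
sed -i "s/o\['grip_width'\].round(4)/round(o['grip_width'],4)/" h.py
python3 - <<'E'
from h import *
st()
b=cam('side')
cv2.imwrite('pics/d3.png',cv2.resize((255*(b['image'][215:305,240:340]/255.)**.6).astype(np.uint8),None,fx=6,fy=6,interpolation=cv2.INTER_CUBIC))
E
```

```text
t 10.37 bar in hook [12.7 41. ] tcp z 0.1431 rot [ 180.     0.6 -173.6] F hook axes [ 0.3 -0.  -2.7] w 0.0112
```

View pics/d3.png

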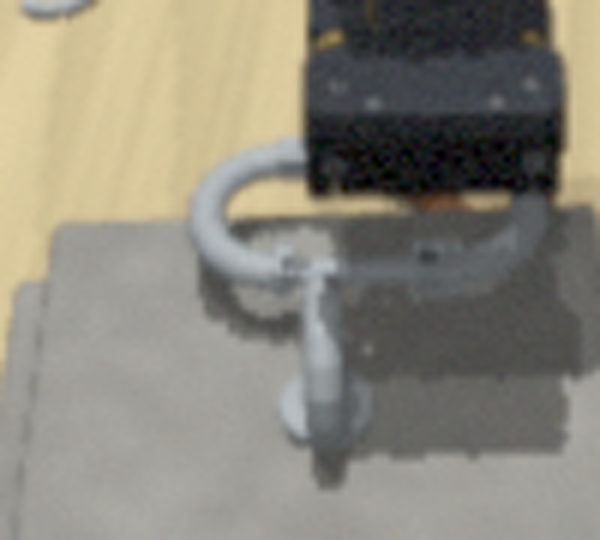

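In the side crop, the bar at x 324 sits between the pivot pin (428) and the nose lug (275–298). That puts the bar at hook x≈12, so it's aligned. Now I press gently.

Request:
servo_tool:
  plan:
    - [0, [0, 0.2, 0], [0, -0.3, 0]]
    - [0, [0, 0.2, 0], [0, 0, 0]]
    - [0, [0, 0.2, 0], [0, 0, 0]]
    - [0, [0, 0.2, 0], [0, 0, 0]]

```text
time_s: 10.75
tool_pos: [0.5119, 0.1651, 0.143]
tool_rot: [-179.8, 0.8, -173.7]
force: [-0.1, -6.7, -1.8]
grip_width: 0.011
```

```bash
python3 -c "
from h import *
st()"
```

```text
t 10.75 bar in hook [13.  35.4] tcp z 0.143 rot [-179.8    0.8 -173.7] F hook axes [-0.9 -6.6 -1.8] w 0.011
```

Request:
servo_tool:
  plan:
    - [0, [0, 0.25, 0], [0, -0.3, 0]]
    - [0, [0, 0.25, 0], [0, 0, 0]]
    - [0, [0, 0.25, 0], [0, 0, 0]]
    - [0, [0, 0.25, 0], [0, 0, 0]]

```text
time_s: 11.08
tool_pos: [0.5116, 0.1652, 0.1429]
tool_rot: [-179.1, 1.0, -174.2]
force: [-1.1, -6.1, -1.8]
grip_width: 0.0111
```

```bash
python3 -c "
from h import *
st()"
```

```text
t 11.08 bar in hook [13.3 35.3] tcp z 0.1429 rot [-179.1    1.  -174.2] F hook axes [-1.8 -5.9 -1.8] w 0.0111
```

Request:
servo_tool:
  plan:
    - [0, [0, 0.35, 0], [-0.9, 1.0, -0.6]]
    - [0, [0, 0.45, 0], [-0.6, 0.5, -0.6]]
    - [0, [0, 0.45, 0], [-0.6, 0.3, -0.6]]
    - [0, [0, 0.45, 0], [-0.6, 0.3, -0.6]]

```text
time_s: 11.42
tool_pos: [0.5119, 0.1697, 0.1432]
tool_rot: [179.0, -1.3, -172.2]
force: [0.6, -7.6, -3.0]
grip_width: 0.0114
```

```bash
python3 -c "
from h import *
st()"
```

```text
t 11.42 bar in hook [12.5 30.8] tcp z 0.1432 rot [ 179.    -1.3 -172.2] F hook axes [-0.3 -7.6 -3. ] w 0.0114
```

Request:
servo_tool:
  plan:
    - [0, [0, 0.5, 0], [0.8, -1.0, 1.0]]
    - [0, [0, 0.5, 0], [0, 0, 0]]
    - [0, [0, 0.5, 0], [0, 0, 0]]
    - [0, [0, 0.5, 0], [-0.3, 0, -0.2]]
    - [0, [0, 0.5, 0], [-0.3, 0, -0.2]]

```text
time_s: 11.83
tool_pos: [0.5105, 0.1746, 0.1434]
tool_rot: [-179.3, -0.7, -173.9]
force: [-1.6, -9.2, -0.1]
grip_width: 0.0111
```

```bash
python3 -c "
from h import *
st()"
```

```text
t 11.83 bar in hook [13.4 25.8] tcp z 0.1434 rot [-179.3   -0.7 -173.9] F hook axes [-2.6 -8.9 -0.1] w 0.0111
```

Request:
servo_tool:
  plan:
    - [0, [-0.1, 0.55, 0], [-0.5, -0.4, -0.3]]
    - [0, [-0.1, 0.55, 0], [-0.3, 0, -0.2]]
    - [0, [-0.1, 0.55, 0], [-0.3, 0, -0.2]]
    - [0, [-0.1, 0.55, 0], [-0.3, 0, -0.2]]
    - [0, [-0.1, 0.55, 0], [-0.3, 0, -0.2]]

```text
time_s: 12.25
tool_pos: [0.5115, 0.1799, 0.143]
tool_rot: [-179.4, -1.1, -173.7]
force: [-3.9, -10.3, 1.2]
grip_width: 0.0115
```

```bash
python3 -c "
from h import *
st()"
```

```text
t 12.25 bar in hook [11.8 20.7] tcp z 0.143 rot [-179.4   -1.1 -173.7] F hook axes [-5.1 -9.8  1.2] w 0.0115
```

Request:
servo_tool:
  plan:
    - [0, [-0.15, 0.6, 0], [-0.4, -0.6, -0.2]]
    - [0, [-0.15, 0.6, 0], [-0.3, -0.3, -0.2]]
    - [0, [-0.15, 0.6, 0], [-0.3, 0, -0.2]]
    - [0, [-0.15, 0.6, 0], [-0.3, 0, -0.2]]
    - [0, [-0.15, 0.6, 0], [-0.3, 0, -0.2]]

```text
time_s: 12.67
tool_pos: [0.513, 0.1848, 0.143]
tool_rot: [-179.2, -1.3, -173.7]
force: [-4.5, -11.7, 3.6]
grip_width: 0.0109
```

```bash
python3 -c "
from h import *
st()"
```

```text
t 12.67 bar in hook [ 9.8 15.9] tcp z 0.143 rot [-179.2   -1.3 -173.7] F hook axes [ -5.8 -11.2   3.6] w 0.0109
```

Request:
servo_tool:
  plan:
    - [0, [-0.08, 0.65, 0], [-0.5, -1.0, -0.2]]
    - [0, [-0.08, 0.65, -0.05], [-0.4, -0.5, -0.2]]
    - [0, [-0.08, 0.65, -0.05], [-0.3, -0.3, -0.2]]
    - [0, [-0.1, 0.65, -0.05], [-0.3, -0.3, -0.2]]
    - [0, [-0.1, 0.65, 0], [-0.3, -0.3, -0.2]]

```text
time_s: 13.08
tool_pos: [0.5131, 0.1862, 0.1431]
tool_rot: [-178.7, 0.1, -174.0]
force: [-2.8, -12.3, 3.3]
grip_width: 0.0113
```

```bash
python3 -c "
from h import *
st()"
```

```text
t 13.08 bar in hook [ 9.5 14.6] tcp z 0.1431 rot [-1.787e+02  1.000e-01 -1.740e+02] F hook axes [ -4.1 -11.9   3.3] w 0.0113
```

Request:
servo_tool:
  plan:
    - [0, [-0.05, 0.75, 0], [-0.8, 0, -0.5]]
    - [0, [-0.05, 0.75, 0], [-0.6, 0, -0.5]]
    - [0, [-0.05, 0.8, 0], [-0.5, 0, -0.3]]
    - [0, [-0.05, 0.8, 0], [-0.5, 0, -0.3]]

```text
time_s: 13.42
tool_pos: [0.5118, 0.1886, 0.14]
tool_rot: [-179.1, -0.8, -173.6]
force: [-1.4, -13.4, -2.9]
grip_width: 0.011
```

```bash
python3 -c "
from h import *
st()"
```

```text
t 13.42 bar in hook [10.5 12. ] tcp z 0.14 rot [-179.1   -0.8 -173.6] F hook axes [ -2.9 -13.2  -2.9] w 0.011
```

Request:
servo_tool:
  plan:
    - [0, [-0.05, 0.8, -0.1], [-0.6, -0.5, -0.2]]
    - [0, [-0.05, 0.8, -0.1], [-0.5, -0.3, -0.2]]
    - [0, [-0.05, 0.85, -0.05], [-0.5, 0, -0.2]]
    - [0, [-0.05, 0.85, 0], [-0.5, 0, -0.2]]

```text
time_s: 13.75
tool_pos: [0.5104, 0.1915, 0.1375]
tool_rot: [-179.0, -0.9, -174.1]
force: [-2.1, -12.2, -2.8]
grip_width: 0.0112
```

```bash
python3 -c "
from h import *
st()"
```

```text
t 13.75 bar in hook [11.6  9. ] tcp z 0.1375 rot [-179.    -0.9 -174.1] F hook axes [ -3.5 -11.8  -2.8] w 0.0112
```

Request:
servo_tool:
  plan:
    - [0, [-0.1, 0.8, -0.3], [-0.8, -0.6, -0.4]]
    - [0, [-0.1, 0.8, -0.3], [-0.6, -0.3, -0.3]]
    - [0, [-0.1, 0.8, -0.2], [-0.5, 0, -0.3]]

```text
time_s: 14.0
tool_pos: [0.508, 0.1934, 0.1387]
tool_rot: [-179.2, -1.1, -174.0]
force: [0.3, -13.8, -3.6]
grip_width: 0.0114
```

```bash
python3 -c "
from h import *
st()"
```

```text
t 14.0 bar in hook [13.8  6.8] tcp z 0.1387 rot [-179.2   -1.1 -174. ] F hook axes [ -1.2 -13.7  -3.6] w 0.0114
```

Run:
```python
from h import *
a=cam('scene');b=cam('side')
def crop(c,x,y,w,h,s): return cv2.resize((255*(c['image'][y:y+h,x:x+w]/255.)**.6).astype(np.uint8),None,fx=s,fy=s,interpolation=cv2.INTER_CUBIC)
cv2.imwrite('pics/d4.png',np.hstack([crop(a,370,95,80,90,5),crop(b,255,225,80,90,5)]))
o=env.get_obs();Rz=R.from_euler('z',o['tool_rot'][2]-180,degrees=True).as_matrix()
c=o['tool_pos']+[0,0,.003]-Rz@[-.020,-.026,0]
for p in ([-22,26],[22,31],[29,31],[58,0],[12,9],[26,32],[26,-32]): print(p,((proj(a,Rz@np.array([*p,0])/1000+c)-[370,95])*5).round(),((proj(b,Rz@np.array([*p,0])/1000+c)-[255,225])*5+[400,0]).round())
```

```text
[-22, 26] [[138. 170.]] [[690. 248.]]
[22, 31] [[218. 209.]] [[572. 261.]]
[29, 31] [[230. 216.]] [[553. 261.]]
[58, 0] [[242. 285.]] [[480. 199.]]
[12, 9] [[174. 225.]] [[600. 215.]]
[26, 32] [[226. 212.]] [[561. 263.]]
[26, -32] [[147. 290.]] [[567. 137.]]
```

View pics/d4.png

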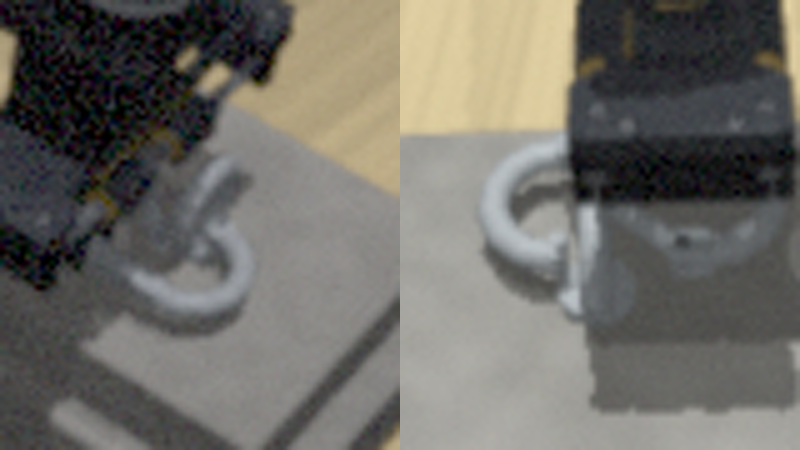

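The scene and side crops show the gate swung inward, with its pin at (683,240), and the ring bar at x≈597, just tailward of the nose lug (≈565). The hook is still square in the jaws. Next I draw tailward while pressing.

Request:
servo_tool:
  plan:
    - [0, [0.2, 0.75, -0.3], [-0.7, -0.6, -0.4]]
    - [0, [0.3, 0.7, -0.2], [-0.5, -0.3, -0.3]]
    - [0, [0.3, 0.65, -0.2], [-0.5, 0, -0.3]]

```text
time_s: 14.35
tool_pos: [0.4956, 0.1977, 0.1407]
tool_rot: [-179.8, -1.1, -173.7]
force: [-0.1, 0.5, -3.4]
grip_width: 0.0116
```

```bash
python3 -c "
from h import *
st()"
```

```text
t 14.35 bar in hook [25.6  1.2] tcp z 0.1407 rot [-179.8   -1.1 -173.7] F hook axes [-0.1  0.5 -3.4] w 0.0116
```

The bar is inside behind the nose and the side force is gone. Now I draw back to the bow.

Request:
servo_tool:
  plan:
    - [0, [0.2, 0.05, -0.1], [0, -1.0, 0]]
    - [0, [0.3, 0.05, -0.1], [0, 0, 0]]
    - [0, [0.3, 0, 0], [0, 0, 0]]
    - [0, [0.3, 0, 0], [0, 0, 0]]
    - [0, [0.2, 0, 0], [0, 0, 0]]
    - [0, [0.2, 0, 0], [0, 0, 0]]

```text
time_s: 14.85
tool_pos: [0.4803, 0.2003, 0.1439]
tool_rot: [-180.0, 0.3, -173.6]
force: [4.7, 1.1, -4.3]
grip_width: 0.0113
```

```bash
python3 -c "
from h import *
st()"
```

```text
t 14.85 bar in hook [40.6 -3.1] tcp z 0.1439 rot [-180.     0.3 -173.6] F hook axes [ 4.8  0.6 -4.3] w 0.0113
```

Request:
servo_tool:
  plan:
    - [0, [0.3, -0.1, 0], [0, -0.3, 0]]
    - [0, [0.4, -0.1, 0], [0, 0, 0]]
    - [0, [0.5, 0, 0], [0, 0, 0]]
    - [0, [0.55, 0, 0], [0, 0, 0]]
    - [0, [0.6, 0, 0], [0, 0, 0]]
    - [0, [0.6, 0, 0], [0, 0, 0]]

```text
time_s: 15.35
tool_pos: [0.4791, 0.2018, 0.1504]
tool_rot: [179.3, 4.5, -173.9]
force: [16.2, 3.2, -11.5]
grip_width: 0.0113
```

```bash
python3 -c "
from h import *
st()
go([.4803,.2003,.144],186.4)"
```

```text
t 15.35 bar in hook [41.5 -4.7] tcp z 0.1504 rot [ 179.3    4.5 -173.9] F hook axes [ 16.4   1.4 -11.5] w 0.0113
at [0.4791 0.2018 0.1504] [ 179.27    4.5  -173.9 ] t 15.35 w 0.0113 F [ 16.2   3.2 -11.5]
shift cm [-0.05 -0.17  0.64] turn [ 0.7  4.5 -0.3]
```

Request:
servo_tool:
  plan:
    - [0, [0.55, 0, 0.2], [0.5, 2.0, 0]]
    - [0, [0.55, 0, 0.2], [0, 1.5, 0]]
    - [0, [0.55, 0, 0.2], [0, 1.2, 0]]

```text
time_s: 15.6
tool_pos: [0.4788, 0.2022, 0.1508]
tool_rot: [179.4, 1.9, -174.1]
force: [8.6, 0.4, -1.4]
grip_width: 0.0113
```

```bash
python3 -c "
from h import *
st()"
```

```text
t 15.6 bar in hook [41.8 -5.2] tcp z 0.1508 rot [ 179.4    1.9 -174.1] F hook axes [ 8.6 -0.5 -1.4] w 0.0113
```

Request:
servo_tool:
  plan:
    - [0, [0.5, 0, 0.3], [0.4, 1.5, -0.2]]
    - [0, [0.55, -0.1, 0.3], [0.2, 1.2, -0.2]]
    - [0, [0.6, -0.1, 0.2], [0.2, 1.0, -0.2]]
    - [0, [0.6, -0.1, 0.1], [0.2, 0.8, -0.2]]

```text
time_s: 15.93
tool_pos: [0.4795, 0.2016, 0.1526]
tool_rot: [179.7, 0.3, -173.6]
force: [11.7, 3.9, -6.5]
grip_width: 0.0112
```

```bash
python3 -c "
from h import *
st()"
```

```text
t 15.93 bar in hook [41.1 -4.5] tcp z 0.1526 rot [ 179.7    0.3 -173.6] F hook axes [12.1  2.6 -6.5] w 0.0112
```

Request:
servo_tool:
  plan:
    - [0, [0.6, -0.1, 0.5], [0.2, 0.6, 0]]
    - [0, [0.6, -0.1, 0.5], [0.2, 0.6, 0]]
    - [0, [0.6, -0.1, 0.5], [0.2, 0.6, 0]]
    - [0, [0.6, -0.1, 0.4], [0.2, 0.6, 0]]

```text
time_s: 16.27
tool_pos: [0.4791, 0.2014, 0.1459]
tool_rot: [179.7, 1.0, -173.8]
force: [8.8, 1.1, 0.9]
grip_width: 0.0113
```

```bash
python3 -c "
from h import *
st()"
```

```text
t 16.27 bar in hook [41.6 -4.3] tcp z 0.1459 rot [ 179.7    1.  -173.8] F hook axes [8.8 0.2 0.9] w 0.0113
```

Request:
servo_tool:
  plan:
    - [0, [0.65, -0.05, 0.25], [0.2, 0.9, 0]]
    - [0, [0.7, -0.05, 0.25], [0.2, 0.9, 0]]
    - [0, [0.7, -0.05, 0.25], [0.2, 0.9, 0]]
    - [0, [0.7, -0.05, 0.25], [0.2, 0.9, 0]]

```text
time_s: 16.6
tool_pos: [0.4789, 0.2022, 0.1485]
tool_rot: [179.7, 1.0, -174.2]
force: [13.1, 2.4, -4.7]
grip_width: 0.0113
```

```bash
python3 -c "
from h import *
st()"
```

```text
t 16.6 bar in hook [41.7 -5.2] tcp z 0.1485 rot [ 179.7    1.  -174.2] F hook axes [13.2  1.  -4.7] w 0.0113
```

Request:
servo_tool:
  plan:
    - [0, [0.75, -0.1, 0.35], [0.2, 0.9, -0.3]]
    - [0, [0.75, -0.1, 0.35], [0.2, 0.9, -0.3]]
    - [0, [0.75, -0.1, 0.35], [0.2, 0.9, -0.3]]
    - [0, [0.75, -0.1, 0.35], [0.2, 0.9, -0.3]]
    - [0, [0.75, -0.1, 0.35], [0.2, 0.9, -0.3]]
    - [0, [0.75, -0.1, 0.35], [0.2, 0.9, -0.3]]

```text
time_s: 17.1
tool_pos: [0.4794, 0.2007, 0.1468]
tool_rot: [179.7, 1.4, -172.9]
force: [12.3, 3.0, -2.0]
grip_width: 0.0114
```

```bash
python3 -c "
from h import *
st()"
```

```text
t 17.1 bar in hook [41.4 -3.6] tcp z 0.1468 rot [ 179.7    1.4 -172.9] F hook axes [12.6  1.6 -2. ] w 0.0114
```

Request:
servo_tool:
  plan:
    - [0, [0.88, -0.05, 0.35], [0.2, 1.1, 0.1]]
    - [0, [0.88, -0.05, 0.35], [0.2, 1.1, 0.1]]
    - [0, [0.88, -0.05, 0.35], [0.2, 1.1, 0]]
    - [0, [0.88, -0.05, 0.35], [0.2, 1.1, 0]]
    - [0, [0.88, -0.05, 0.35], [0.2, 1.1, 0]]

```text
time_s: 17.52
tool_pos: [0.4789, 0.2019, 0.1474]
tool_rot: [179.5, 1.5, -173.7]
force: [16.8, 2.0, -4.5]
grip_width: 0.0113
```

```bash
python3 -c "
from h import *
st()"
```

```text
t 17.52 bar in hook [41.8 -4.8] tcp z 0.1474 rot [ 179.5    1.5 -173.7] F hook axes [16.9  0.1 -4.5] w 0.0113
```

Now 16.9 N. I'll ease slightly and hold for 1.6 s.

Request:
servo_tool:
  plan:
    - [0, [0.8, -0.05, 0.35], [0.2, 1.1, -0.1]]
    - [0, [0.8, -0.05, 0.35], [0.2, 1.1, -0.1]]
    - [0, [0.8, -0.05, 0.35], [0.2, 1.1, -0.1]]
    - [0, [0.8, -0.05, 0.35], [0.2, 1.1, -0.1]]
    - [0, [0.8, -0.05, 0.35], [0.2, 1.1, -0.1]]
    - [0, [0.8, -0.05, 0.35], [0.2, 1.1, -0.1]]
    - [0, [0.8, -0.05, 0.35], [0.2, 1.1, -0.1]]
    - [0, [0.8, -0.05, 0.35], [0.2, 1.1, -0.1]]
    - [0, [0.8, -0.05, 0.35], [0.2, 1.1, -0.1]]
    - [0, [0.8, -0.05, 0.35], [0.2, 1.1, -0.1]]

```text
time_s: 18.35
tool_pos: [0.4789, 0.2019, 0.1472]
tool_rot: [179.5, 0.8, -173.8]
force: [13.5, 2.1, -2.1]
grip_width: 0.0109
```

```bash
python3 -c "
from h import *
st()"
```

```text
t 18.35 bar in hook [41.8 -4.9] tcp z 0.1472 rot [ 179.5    0.8 -173.8] F hook axes [13.7  0.6 -2.1] w 0.0109
```

Request:
servo_tool:
  plan:
    - [0, [0.86, -0.05, 0.35], [0.2, 1.0, -0.1]]
    - [0, [0.86, -0.05, 0.35], [0.2, 1.0, -0.1]]
    - [0, [0.86, -0.05, 0.35], [0.2, 1.0, -0.1]]
    - [0, [0.86, -0.05, 0.35], [0.2, 1.0, -0.1]]
    - [0, [0.86, -0.05, 0.35], [0.2, 1.0, -0.1]]
    - [0, [0.86, -0.05, 0.35], [0.2, 1.0, -0.1]]
    - [0, [0.86, -0.05, 0.35], [0.2, 1.0, -0.1]]
    - [0, [0.86, -0.05, 0.35], [0.2, 1.0, -0.1]]
    - [0, [0.86, -0.05, 0.35], [0.2, 1.0, -0.1]]
    - [0, [0.86, -0.05, 0.35], [0.2, 1.0, -0.1]]
    - [0, [0.86, -0.05, 0.35], [0.2, 1.0, -0.1]]
    - [0, [0.86, -0.05, 0.35], [0.2, 1.0, -0.1]]
    - [0, [0.86, -0.05, 0.35], [0.2, 1.0, -0.1]]
    - [0, [0.86, -0.05, 0.35], [0.2, 1.0, -0.1]]
    - [0, [0.86, -0.05, 0.35], [0.2, 1.0, -0.1]]
    - [0, [0.86, -0.05, 0.35], [0.2, 1.0, -0.1]]

```text
time_s: 19.68
tool_pos: [0.4786, 0.2025, 0.1465]
tool_rot: [179.2, 2.3, -174.2]
force: [16.3, 3.3, -4.5]
grip_width: 0.011
```

```bash
python3 -c "
from h import *
st()"
```

```text
t 19.68 bar in hook [42.  -5.5] tcp z 0.1465 rot [ 179.2    2.3 -174.2] F hook axes [16.6  1.4 -4.5] w 0.011
```

Request:
servo_tool:
  plan:
    - [0, [0.5, 0, 0.2], [0.3, 0.8, 0]]
    - [0, [0.2, 0, 0.1], [0.3, 0.5, -0.2]]
    - [0, [0.1, 0, 0.1], [0.3, 0.5, -0.2]]
    - [0, [0.05, 0, 0.3], [0, 0.5, 0]]
    - [0, [0.05, 0, 0.3], [0, 0, 0]]
    - [0, [0, 0, 0.2], [0, 0, 0]]
    - [0, [0, 0, 0], [0, 0, 0]]

```text
time_s: 20.27
tool_pos: [0.4795, 0.2018, 0.1399]
tool_rot: [179.9, 1.1, -174.1]
force: [-0.3, -0.8, 3.4]
grip_width: 0.0114
```

```bash
python3 -c "
from h import *
st()"
```

```text
t 20.27 bar in hook [41.2 -4.7] tcp z 0.1399 rot [ 179.9    1.1 -174.1] F hook axes [-0.4 -0.8  3.4] w 0.0114
```

Request:
servo_tool:
  plan:
    - [0, [0, 0, 0], [0, 0, 0]]
    - [0, [0, 0, 0.1], [0, 0, 0]]
    - [0, [0, 0, 0.2], [0, 0, 0]]
    - [0, [0, 0, 0.2], [0, 0, 0]]
    - [0.4, [0, 0, 0], [0, 0, 0]]
    - [0.4, [0, 0, 0], [0, 0, 0]]
    - [0.4, [0, 0, 0], [0, 0, 0]]
    - [0.4, [0, 0, 0], [0, 0, 0]]
  force: 5

```text
time_s: 20.93
tool_pos: [0.4776, 0.2027, 0.1333]
tool_rot: [179.9, 0.9, -174.0]
force: [0.0, -0.0, -0.2]
grip_width: 0.0303
```

```bash
python3 -c "
from h import *
st()"
```

```text
t 20.93 bar in hook [42.9 -5.8] tcp z 0.1333 rot [ 179.9    0.9 -174. ] F hook axes [ 0.  -0.  -0.2] w 0.0303
```

Released, with zero force. I'll rise straight up and clear.

Request:
servo_tool:
  plan:
    - [0.35, [0, 0, -0.3], [0, 0, 0]]
    - [0.35, [0, 0, -0.6], [0, 0, 0]]
    - [0.35, [0, 0, -1.0], [0, 0, 0]]
    - [0.35, [0, 0, -1.5], [0, 0, 0]]
    - [0.35, [0, 0, -1.5], [0, 0, 0]]
    - [0.35, [0, 0, -1.5], [0, 0, 0]]
    - [0.35, [0, 0, -2], [0, 0, 0]]
    - [0.35, [0, -2, -2], [0, 0, 0]]
    - [0.35, [0, -3, -1], [0, 0, 0]]
    - [0.35, [0, -3, 0], [0, 0, 0]]
    - [0.35, [0, -3, 0], [0, 0, 0]]
    - [0.35, [0, -3, 0], [0, 0, 0]]
    - [0.35, [0, -1, 0], [0, 0, 0]]
    - [0.35, [0, 0, 0], [0, 0, 0]]
    - [0.35, [0, 0, 0], [0, 0, 0]]

```text
time_s: 22.18
tool_pos: [0.4939, 0.0507, 0.268]
tool_rot: [179.4, 1.8, -173.7]
force: [-0.5, 0.8, 0.8]
grip_width: 0.0302
```

Run:
```python
from h import *
st()
a=cam('scene');b=cam('side');w=cam('wrist')
def crop(c,x,y,w,h,s): return cv2.resize((255*(c['image'][y:y+h,x:x+w]/255.)**.6).astype(np.uint8),None,fx=s,fy=s,interpolation=cv2.INTER_CUBIC)
u,v=proj(w,[.52,.22,.14])[0].astype(int); print(u,v)
x=min(max(u-50,0),540);y=min(max(v-50,0),300)
H=np.vstack([np.hstack([crop(a,365,95,75,75,5),crop(b,255,225,75,75,5)]),np.hstack([crop(w,x,y,100,60,3.75),np.zeros((225,375,3),np.uint8)])])
full=cv2.resize(a['image'],(375,225)); H[375:,375:]=full
cv2.imwrite('pics/e1.png',H)
```

```text
t 22.18 bar in hook [ 43.6 147.1] tcp z 0.268 rot [ 179.4    1.8 -173.7] F hook axes [-0.4  0.8  0.8] w 0.0302
490 231
```

View pics/e1.png

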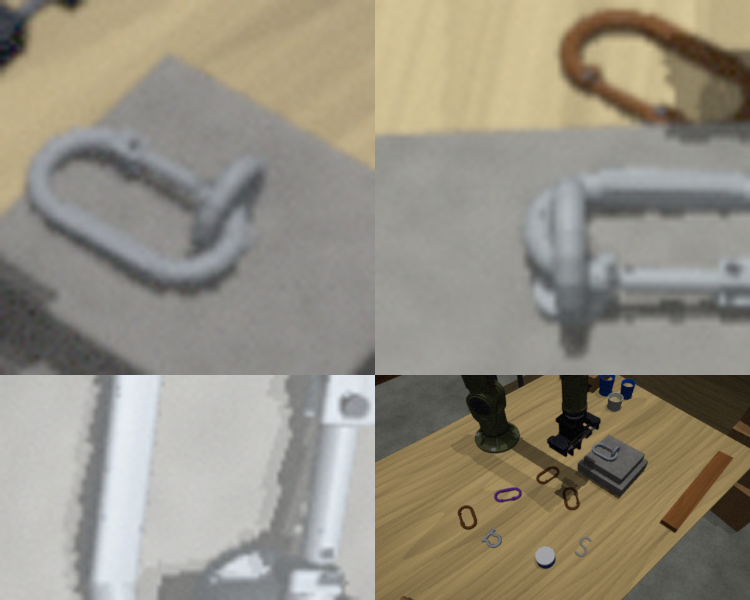

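The last picture shows the hook lying on the casting with its bow through the eye. The gate is straight and shut: it runs from the pin at (130,145) to the nose at (205,195) in the scene crop, and in line with the nose in the side crop. The other things are where they were and the arm is clear, so I'll hand it in.

```bash
python3 -c "
from cell import env
print(env.sign_off())"
```

```text
the job is handed in; nothing more can be done
None
```

The steel snap hook is clipped round the eye's -y side and left resting on the casting. I handed the job in at about 22 s.

- **Clipping:** I gripped the hook by its spine and pressed its gate on the eye. The side force I read at the end of each move stayed at about 14 N or less. When I drew it towards its tail, the bar slipped behind the nose and the side force fell to zero.
- **Seating and pull:** I drew the eye into the bow and pulled lengthwise. The readings were 16.9, 13.7 and 16.6 N over about 2.2 s, with two moves of about 0.8 s and 1.3 s between them. I then eased off, lowered the hook, let go and moved the arm clear.
- **Last checks:** The last picture shows the gate straight and shut, the eye inside the bow end, and the other things where they were.
- **Doubts:**
  - The force at the gate's stop never showed a clear run-up before the bar slipped behind the nose.
  - The pull was not perfectly level: it ranged from about 14 to 17 N. While building up to it, the tool tilted up to 4.5° and one reading was about 20 N in all, including the hook's weight.
  - Forces were only read at the end of each move, so brief peaks in between were not seen.

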